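# Seat the notched relief on the index pin of its painting cradle

### The job

Pick up the round relief that has a notch in its rim and set it in the round painting cradle, feeling for the angle at which the notch takes the cradle's index pin, so that the relief lies flat and fully home on the cradle's floor; then let go of it. Be gentle: the cast edges chip if the piece is pushed hard against the cradle or the pin (keep below about 30 N). Leave the plain round relief (the one without a notch) alone.

Things in the scene. Friction and masses are not known exactly. Their poses are not given: they have to be found in the camera images.
- relief_center (a point): centre of the notched relief's disc, 15 mm above its underside; z up. A cast plaster disc 76 mm across, 30 mm thick, about 0.18 kg, lying flat. On top, across the middle, a ridge to grip: 50 mm long (along x), 16 mm wide (y), from 15 to 51 mm above this point. The lowest 4 mm of the disc is 3 mm smaller in radius, as a lead-in.
- relief_notch (a point): middle of the relief's only notch, 33 mm from the disc's centre along its +x, in line with the ridge, 15 mm above the underside; same axes as relief_center. The notch is U-shaped, 11 mm wide, 12 mm deep (from 26 mm out to the rim), cut through the full thickness. None on the -x side.
- plain_center (a point): the plain relief, to be left alone: same size, colour and ridge (along x), but no notch in its rim. The point is its disc's centre, 15 mm above its underside.
- cradle: the painting cradle, fixed to the table: square plywood base 130 x 130 mm, on it an upright round wooden collar, inside diameter 80 mm, outside 104 mm, its top 34 mm above the table. Origin on the table under the collar's axis; z up, x and y along the base's sides. Fully home, the relief's centre is 27 mm above the table, its underside flat on the floor.
- cradle_floor (a point): centre of the metal index plate that is the floor in the collar, 12 mm above the table; axes as the cradle. On it one upright 8 mm steel pin, 33 mm from the axis, 12 mm tall (10 mm below the collar's top), anywhere up to 0.85 rad either side of +x: set anew each time, not measured, clamped fast. With the notch off the pin the relief stops on it, underside 24 mm above the table.
There are look-alikes about, which are no part of the job. Of the things that look like the cradle, the largest one is meant.

How it is judged:
By the outcome, as a careful person would: the job done as asked, in the order asked, and still so for the second after the job is handed in, with the robot touching nothing.
It also fails if it takes over 72 s, if anything falls off the work surface, if the arm or the gripper's body presses on something with over 40 N, if the wrist force passes 120 N, or if a joint passes its speed limit or range.

### The arm

A 6-joint arm with a two-finger parallel gripper is mounted at the origin on the work surface. World frame = base frame: x ahead of the robot, y to its left, z up, the work surface at z = 0. Lengths are in m, angles in rad, forces in N, time in s.
With the tool pointing down it reaches from about 0.225 to 0.875 m from the base axis. Payload 3.4 kg.
Tool frame: the origin (TCP) lies at the very end of the fingers, on their centre line; the grasp point (between the pads) lies 19 mm behind it (grasp_offset is the distance from the TCP to the grasp point, in m); y points along the fingers, z is the direction in which the jaws open and shut, and the axes are right-handed (so a half turn about y gives the same grasp; the last joint's range is limited). The gripper opens to 85 mm and grips with 20 to 120 N. Pads are 22 mm wide; open, the fingers measure 114 mm over their backs; the gripper's body (76 mm by 85 mm) begins 54 mm behind the grasp point. The pads swing forward as they close: fully open they stand 13 mm farther back than shut.
Start: joints at [-0.121, 0.276, 1.505, -0, 1.361, -0.121], TCP at [0.575, -0, 0.231] pointing down, gripper open.
Joint ranges: [-2.89, 2.89], [-0.75, 2.08], [0.22, 2.7], [-1.18, 4.32], [0.11, 2.71], [-2.7, 2.7]. Speed limits (rad/s): [2.57, 2.57, 3.14, 3.14, 3.14, 3.14].

### API

Orientations are given as a unit quaternion [w, x, y, z].
In Python, from rig import get_state, get_image, sign_off, grasp_offset gives the robot as it stands.
- The arm moves only by the shell command python3 -m jog 'ROWS' [FORCE]. ROWS is JSON, one flat list of numbers, 7 for each row, row after row: the closure in counts, from 0 (fully open) to 255 (shut), then the shift along the tool's x, y, z in cm, then the turn, a rotation vector about the tool's x, y, z in units of 8 degrees (1.0 is 8 degrees). In form: [jaw, tx, ty, tz, rx, ry, rz, jaw, tx, ty, tz, rx, ry, rz, ...]. A call has 1 to 12 rows; each row is the pose to reach, as a shift and turn from the pose commanded when the call began, along the tool's axes at that moment; what a row does not reach only later rows make up. A row lasts 1/8 s, in which the tool goes at most 62.5 mm and 10.7 degrees, less where a joint would pass 70% of its speed; a pose out of reach is approached as far as the arm can. A call with a gripper value outside its range is refused whole. The fingers move at their own pace and stop on an object; FORCE is the grip in N (left out, the last holds). Time passes only in rows, so rows that repeat a pose let the fingers close. It gives the time, the measured TCP pose, the force and the opening at its end, in the units of the state.
- get_state(): the state, without advancing time (a new reading comes with each control period).
- get_image(name): name is "scene" or "side" or "wrist"; returns a dict with "color" (384x512x3 uint8, blue, green, red), "mtx" (3x3 intrinsics, pixels), "k1" (the pictures are not rectified: a ray, as slopes to the right and down, at radius r is drawn at 1 + k1 r^2 times it, then the intrinsics apply), "R" (3x3) and "t" (3): a world point X has camera coordinates R X + t; the wrist camera has in their place "tool_from_camera" (4x4, takes a point from camera to tool coordinates, whose origin is the TCP and whose axes are the tool frame's). Camera axes: x right, y down, z forward; pixel columns grow to the right and rows downward; lengths in m; the calibration is good to about 2 mm. A picture is of the moment at which its call begins: read the wrist's pose just before it. There is no depth.
- sign_off(): hands the job in, once; it reports no verdict.
The state is a dict: "clock": time; "qpos": joint angles; "qd": joint speeds; "effort": joint torques, N m; "position": TCP position; "ee_rot": TCP orientation; "contact_force": force on the tool from outside, world axes, zero at the start; "moment": the same for the moment, N m; "width": finger opening in m.
Only numpy, scipy, OpenCV 4.12 (cv2) and the standard library are available. Lean on these libraries where they do the work, as an engineer would, in place of code of your own. Each camera call takes 0.05 s, during which the arm holds its last target.

## Working session

There is one attempt and no reset: what is moved stays moved. The work goes in short steps, Python scripts to look and compute and a shell command to move; the robot and the scene stay as the last step left them, time stands still between calls to the robot, and variables do not carry over. Pictures are saved under pics/ and viewed, and the job is handed in when it is done.

```bash
ls; mkdir -p pics
python3 - <<'E'
from rig import get_state,get_image,grasp_offset
import cv2
s=get_state();print(s,grasp_offset)
for n in("scene","side","wrist"):
    i=get_image(n);cv2.imwrite(f"pics/{n}0.png",i["color"]);print(n,{k:v for k,v in i.items() if k!="color"})
E
```

```text
pics
{'clock': 0.0, 'qpos': array([-1.21003081e-01,  2.76583341e-01,  1.50615323e+00,  1.30726220e-05,
        1.36072261e+00, -1.20993933e-01]), 'qd': array([ 0.00022996, -0.00091593,  0.00088226,  0.00079355, -0.00010545,
       -0.00096923]), 'effort': array([ 6.20495921e-04, -4.16768074e+01, -2.45808578e+01, -1.52056768e-04,
        1.11346930e-02,  1.69860516e-05]), 'position': array([5.74452367e-01, 6.41244076e-05, 2.30438369e-01]), 'ee_rot': array([ 0.49959347, -0.50040015,  0.50052508, -0.49948042]), 'contact_force': array([-0.78090364, -0.45637771, -0.72747372]), 'moment': array([ 0.05461735, -0.01588244, -0.0303366 ]), 'width': 0.0853906611911809} 0.0187
scene {'mtx': array([[496.04444385,   0.        , 254.11018575],
       [  0.        , 496.04444385, 193.98470604],
       [  0.        ,   0.        ,   1.        ]]), 'k1': -0.01267557093425231, 'R': array([[-0.24326849,  0.96974315, -0.02046125],
       [ 0.70960507,  0.16354983, -0.68535545],
       [-0.66127232, -0.18124479, -0.72792118]]), 't': array([ 0.15370735, -0.28449456,  1.60020051])}
side {'mtx': array([[346.5
[... 232 characters left out ...]
0.54983159, -0.53485031, -0.64157647],
       [ 0.46942496,  0.43746054, -0.76698663]]), 't': array([-0.34299292,  0.28119151,  0.73726255])}
wrist {'mtx': array([[322.41453707,   0.        , 255.81486709],
       [  0.        , 322.41453707, 193.2633998 ],
       [  0.        ,   0.        ,   1.        ]]), 'k1': -0.09259009368923543, 'tool_from_camera': array([[-5.86100752e-04,  9.65122389e-01,  2.61798455e-01,
        -6.66053779e-02],
       [ 9.15938816e-04, -2.61797872e-01,  9.65122290e-01,
        -1.42348495e-01],
       [ 9.99999409e-01,  8.05450267e-04, -7.30553129e-04,
        -2.29046408e-04],
       [ 0.00000000e+00,  0.00000000e+00,  0.00000000e+00,
         1.00000000e+00]])}
```

View pics/scene0.png

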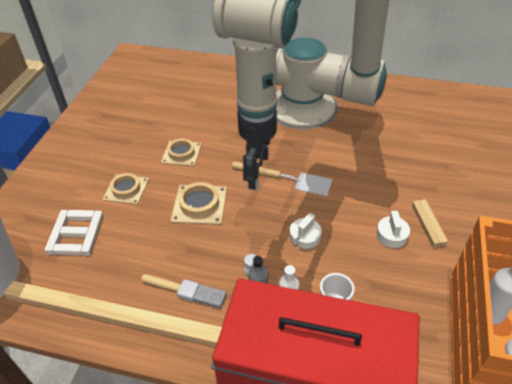

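View pics/side0.png

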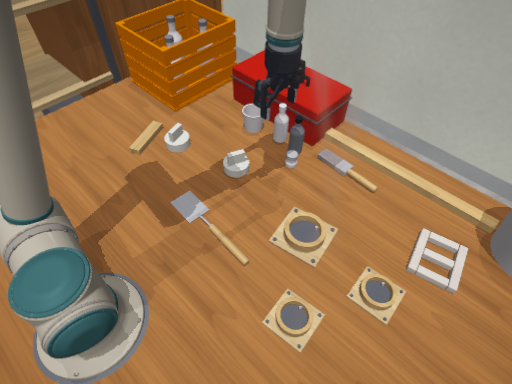

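View pics/wrist0.png

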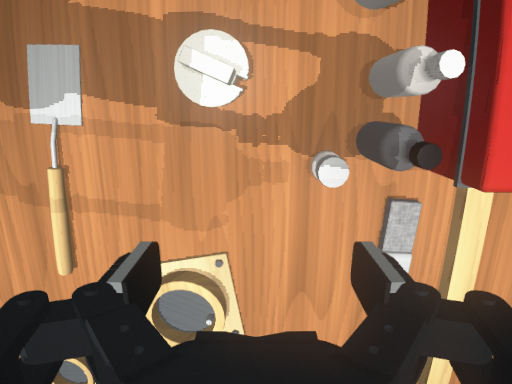

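The scene view shows two reliefs, at (305,232) and (393,231), and three cradle look-alikes, at (201,203), (181,151) and (126,187). In the wrist view a relief at (211,68) has a notch near (240,83). The cradle pin shows near (208,322). I'll enlarge these crops to confirm.

```bash
cat > h.py <<'E'
import numpy as np,cv2
from rig import get_state,get_image
def R_of(q):
    from scipy.spatial.transform import Rotation as Ro
    return Ro.from_quat([q[1],q[2],q[3],q[0]]).as_matrix()
def grab(n):
    s=get_state();i=get_image(n);K=i["mtx"]
    if n=="wrist":
        T=np.array(i["tool_from_camera"]);Rt=R_of(s["ee_rot"])
        Rc=Rt@T[:3,:3];c=Rt@T[:3,3]+s["position"]
        R=Rc.T;t=-R@c
    else: R=np.array(i["R"]);t=np.array(i["t"])
    return dict(img=i["color"],K=K,D=np.array([i["k1"],0,0,0]),R=R,t=t)
def ray(c,uv):
    p=cv2.undistortPoints(np.array([[uv]],float),c["K"],c["D"])[0,0]
    return -c["R"].T@c["t"],c["R"].T@np.array([p[0],p[1],1])
def onz(c,uv,z):
    o,d=ray(c,uv);return o+d*(z-o[2])/d[2]
def proj(c,X):
    return cv2.projectPoints(np.atleast_2d(np.array(X,float)),cv2.Rodrigues(c["R"])[0],c["t"],c["K"],c["D"])[0][:,0]
E
python3 - <<'E'
from h import *
import pickle
C={n:grab(n) for n in("scene","side","wrist")}
pickle.dump(C,open("c0.pkl","wb"))
for n,uv,z in[("wrist",(211,68),.03),("wrist",(240,83),.03),("wrist",(187,310),.012),("wrist",(208,322),.02),("scene",(305,234),.03),("scene",(393,233),.03),("scene",(201,200),.02),("side",(237,166),.03),("side",(177,140),.03),("side",(304,233),.02)]:
    print(n,uv,onz(C[n],uv,z).round(4))
w=C["wrist"]["img"]
a=cv2.resize(w[20:120,160:270],None,fx=3.5,fy=3.5,interpolation=2)
b=cv2.resize(w[245:350,140:250],None,fx=3.5,fy=3.5,interpolation=2)[:350]
cv2.imwrite("pics/crop1.png",np.hstack([a,b]))
s=C["scene"]["img"]
cv2.imwrite("pics/crop2.png",cv2.resize(s[200:260,280:420],None,fx=5,fy=5,interpolation=2))
cv2.imwrite("pics/crop3.png",cv2.resize(s[130:240,100:240],None,fx=5,fy=5,interpolation=2))
E
```

```text
wrist (211, 68) [0.5287 0.105  0.03  ]
wrist (240, 83) [0.558  0.0901 0.03  ]
wrist (187, 310) [ 0.4839 -0.1902  0.012 ]
wrist (208, 322) [ 0.5121 -0.2025  0.02  ]
scene (305, 234) [0.5422 0.1052 0.03  ]
scene (393, 233) [0.491  0.3114 0.03  ]
scene (201, 200) [ 0.4839 -0.18    0.02  ]
side (237, 166) [0.5182 0.0881 0.03  ]
side (177, 140) [0.4672 0.2986 0.03  ]
side (304, 233) [ 0.4791 -0.1893  0.02  ]
```

View pics/crop1.png

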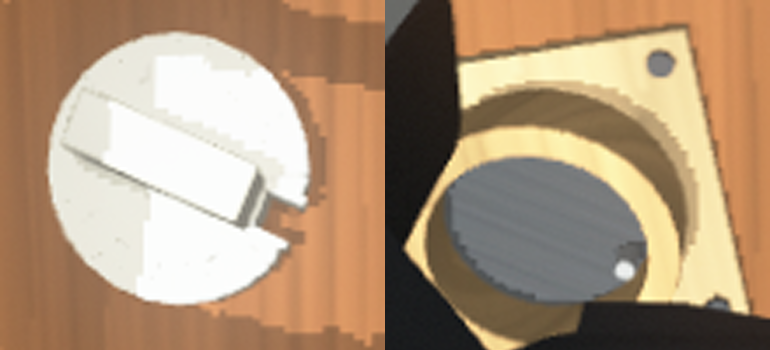

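View pics/crop2.png

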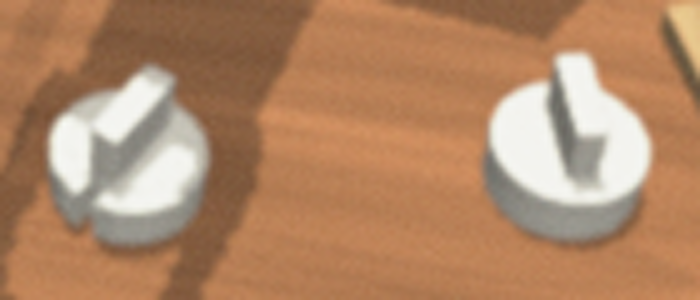

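View pics/crop3.png

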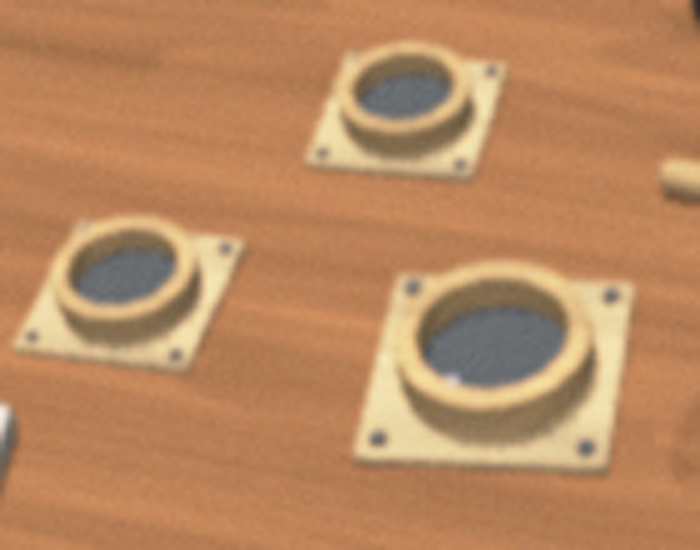

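The notched relief is at scene (305,232) / wrist (211,68), with the U-notch visible in line with the ridge. The disc at (393,231) is plain. The largest cradle is at scene (201,203), and its pin head shows. I'll look at the cradle from above first.

```bash
python3 -m jog '[0,10,2,-4.5,0,-4,0, 0,19,4,-9,0,-7.9,0, 0,19,4,-9,0,-7.9,0, 0,19,4,-9,0,-7.9,0, 0,19,4,-9,0,-7.9,0, 0,19,4,-9,0,-7.9,0, 0,19,4,-9,0,-7.9,0, 0,19,4,-9,0,-7.9,0, 0,19,4,-9,0,-7.9,0, 0,19,4,-9,0,-7.9,0]'
python3 - <<'E'
from h import *
import pickle
c=grab("wrist");pickle.dump(c,open("c1.pkl","wb"))
cv2.imwrite("pics/w1.png",cv2.resize(c["img"],(768,576),interpolation=2)); print(get_state()["qpos"].round(3))
E
```

```text
clock: 1.55
position: [0.4851, -0.1898, 0.1913]
ee_rot: [0.688, -0.688, 0.164, -0.164]
contact_force: [0.1, 0.2, -0.1]
width: 0.0856
[-0.507  0.221  1.684  0.     1.236 -1.609]
```

View pics/w1.png

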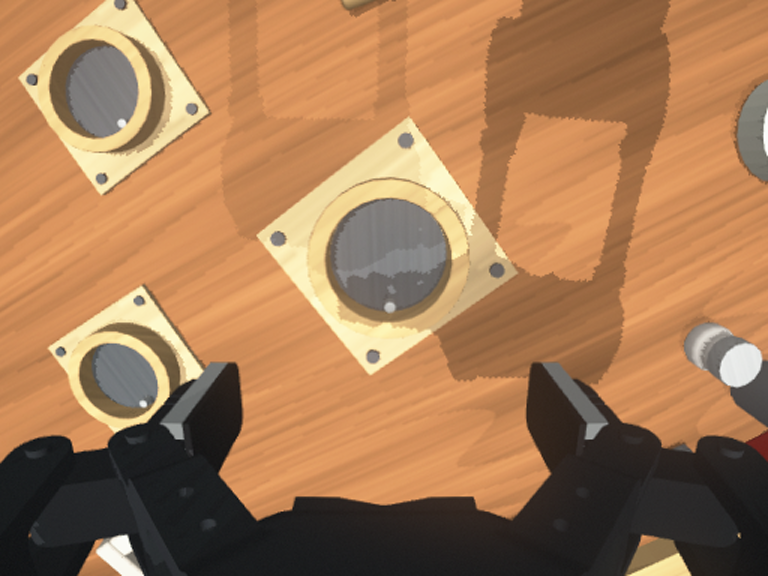

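The cradle fills the view, with its collar at about (388,260) and the pin head at (390,307) in the enlarged picture. I'll fit it with projected circles.

Run:
```python
from h import *
import pickle
from scipy.optimize import minimize
c=pickle.load(open("c1.pkl","rb"));im=c["img"]
p=onz(c,(389.5/1.5,306.5/1.5),.024);print("pin",p)
# unsharp gray; maximise difference across the circles
g=cv2.GaussianBlur(cv2.cvtColor(im,cv2.COLOR_BGR2HSV)[:,:,1].astype(np.float32),(0,0),1)
a=np.linspace(0,2*np.pi,180,endpoint=False)
def samp(x,y,r,z):
    P=proj(c,np.c_[x+r*np.cos(a),y+r*np.sin(a),np.full(180,z)]).astype(np.float32)
    return cv2.remap(g,P[:,0][None],P[:,1][None],1)[0]
def cost(v):  # inner top edge and floor plate edge 
    x,y=v
    return -(np.abs(samp(x,y,.0425,.034)-samp(x,y,.0375,.034)).mean())
# floor edge: grey disc r=.040 at z=.012 visible part; threshold grey
m=((cv2.cvtColor(im,cv2.COLOR_BGR2HSV)[:,:,1]<70)*255).astype(np.uint8)
n,l,st,ce=cv2.connectedComponentsWithStats(m);k=l[165,262];print(st[k],ce[k])
for z in(.012,.034):
    best=min(((minimize(lambda v:cost(v),[.484+dx,-.19+dy],method="Nelder-Mead")) for dx in(-.003,0,.003) for dy in(-.003,0,.003)),key=lambda r:r.fun)
print("rim fit",best.x,best.fun)
# base corners (enlarged px) 
cs=[(409,117),(517,270),(372,375),(257,236)]
for z in(0.006,.01,.012):
    Q=np.array([onz(c,(u/1.5,v/1.5),z) for u,v in cs]);print(z,Q.mean(0),[np.linalg.norm(Q[i]-Q[i-1]).round(4) for i in range(4)],Q.round(3).tolist() if z==.012 else "")
x,y=best.x
o=cv2.resize(im,None,fx=4,fy=4,interpolation=2)
for r,z,col in((.04,.034,(0,0,255)),(.052,.034,(255,0,0)),(.04,.012,(0,255,0))):
    P=proj(c,np.c_[x+r*np.cos(a),y+r*np.sin(a),np.full(180,z)])*4+1.5
    cv2.polylines(o,[P.astype(int)],True,col,1)
P=proj(c,[p])*4+1.5;cv2.circle(o,tuple(P[0].astype(int)),3,(0,0,255),1)
cv2.imwrite("pics/fit1.png",o[420:950,750:1350])
d=p[:2]-best.x;print("pin rel",d,np.hypot(*d),np.degrees(np.arctan2(d[1],d[0])))
```

```text
pin [ 0.51255113 -0.1991552   0.024     ]
[ 220  132   78   77 4578] [258.52228047 169.35168196]
rim fit [ 0.48250352 -0.18766916] -38.605491638183594
0.006 [ 0.48332561 -0.18486495  0.006     ] [np.float64(0.1293), np.float64(0.1273), np.float64(0.1292), np.float64(0.1298)] 
0.01 [ 0.48262507 -0.18455497  0.01      ] [np.float64(0.1277), np.float64(0.1257), np.float64(0.1277), np.float64(0.1282)] 
0.012 [ 0.4822748  -0.18439998  0.012     ] [np.float64(0.1269), np.float64(0.125), np.float64(0.1269), np.float64(0.1274)] [[0.409, -0.133, 0.012], [0.532, -0.111, 0.012], [0.557, -0.235, 0.012], [0.431, -0.258, 0.012]]
pin rel [ 0.0300476  -0.01148604] 0.03216811563043427 -20.91992545838645
```

View pics/fit1.png

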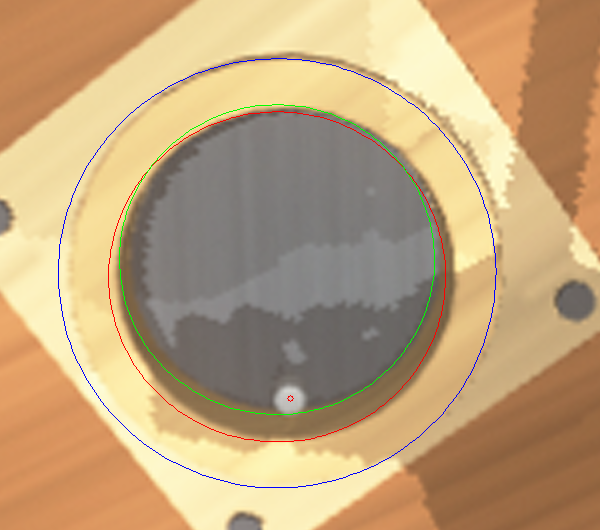

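Run:
```python
from h import *
import pickle
c=pickle.load(open("c1.pkl","rb"));im=c["img"]
k=7;x0,y0=200,112
o=cv2.resize(im[y0:y0+108,x0:x0+114],None,fx=k,fy=k,interpolation=2)
o=o[:600]
cv2.imwrite("pics/z1.png",o[:,:800])
```

```text
(no output)
```

View pics/z1.png

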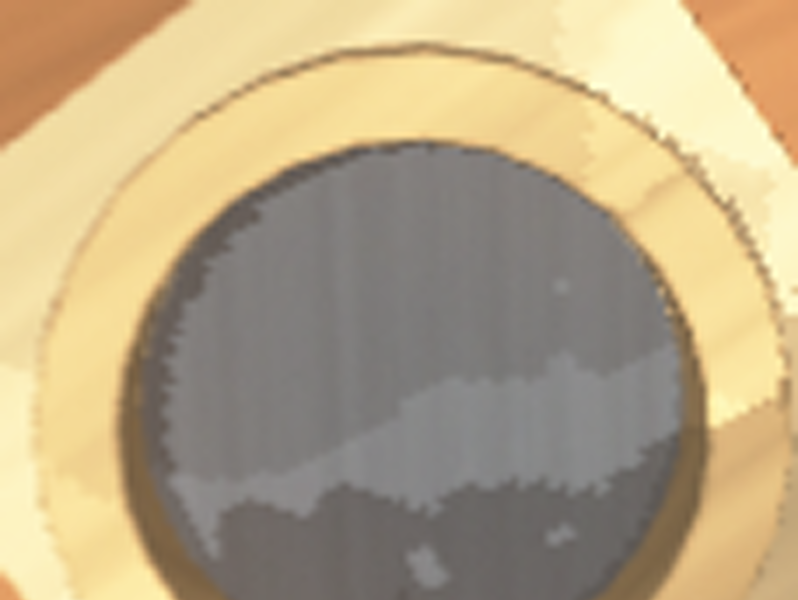

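Run:
```python
from h import *
import pickle
from scipy.optimize import least_squares
c=pickle.load(open("c1.pkl","rb"))
f=lambda p:onz(c,(200+(p[0]+.5)/7-.5,112+(p[1]+.5)/7-.5),.034)[:2]
I=np.array([f(p) for p in[(120,420),(707,420),(415,142),(620,215),(170,270),(680,300)]])
O=np.array([f(p) for p in[(38,400),(786,350),(415,43),(195,122),(125,182),(600,95),(700,165),(745,225)]])
r=lambda v:np.r_[np.hypot(*(I-v).T)-.04,np.hypot(*(O-v).T)-.052]
s=least_squares(r,[.484,-.188]);print(s.x,(s.fun*1e3).round(2))
for P in(I,O):
    q=least_squares(lambda v:np.hypot(*(P-v[:2]).T)-v[2],[.484,-.188,.045]);print(q.x)
p=onz(c,(389.5/1.5-.17,306.5/1.5-.17),.024)[:2];d=p-s.x;print(p,d,np.hypot(*d),np.degrees(np.arctan2(d[1],d[0])))
```

```text
[ 0.48284161 -0.18502353] [ 0.21 -0.58 -0.23  0.45  0.07 -0.06 -0.55 -0.85  0.54 -0.55 -0.21 -0.25
  0.42  0.28]
[ 0.48254706 -0.18505373  0.03987444]
[ 0.48209223 -0.18448443  0.05127718]
[ 0.51231456 -0.19922763] [ 0.02947295 -0.0142041 ] 0.032717139232503696 -25.731136387279665
```

The fit checks out: inner and outer radii match 40 and 52 mm, and the pin radius is 32.7 mm against the stated 33. The cradle is at (0.4828, -0.1850) and the pin is at -25.7° in world axes. Now to the relief.

```bash
python3 -m jog '[0,-8.9,0,27.6,0,0,0, 0,-8.9,0,27.6,0,0,0, 0,-8.9,0,27.6,0,0,0, 0,-8.9,0,27.6,0,0,0, 0,-8.9,0,27.6,0,0,0, 0,-8.9,0,27.6,0,0,0, 0,-8.9,0,27.6,0,0,0, 0,-8.9,0,27.6,0,0,0]'
python3 - <<'E'
from h import *
import pickle
c=grab("wrist");pickle.dump(c,open("c2.pkl","wb"))
P=proj(c,[[.53,.1,.03]])[0];print(P)
x0,y0=int(P[0])-57,int(P[1])-43;print(x0,y0)
cv2.imwrite("pics/z2.png",cv2.resize(c["img"][y0:y0+85,x0:x0+114],None,fx=7,fy=7,interpolation=2))
E
```

```text
clock: 2.6
position: [0.5299, 0.0952, 0.1913]
ee_rot: [-0.688, 0.688, -0.164, 0.164]
contact_force: [-0.0, 0.0, -0.4]
width: 0.0854
[260.17037227 175.61558554]
203 132
```

View pics/z2.png

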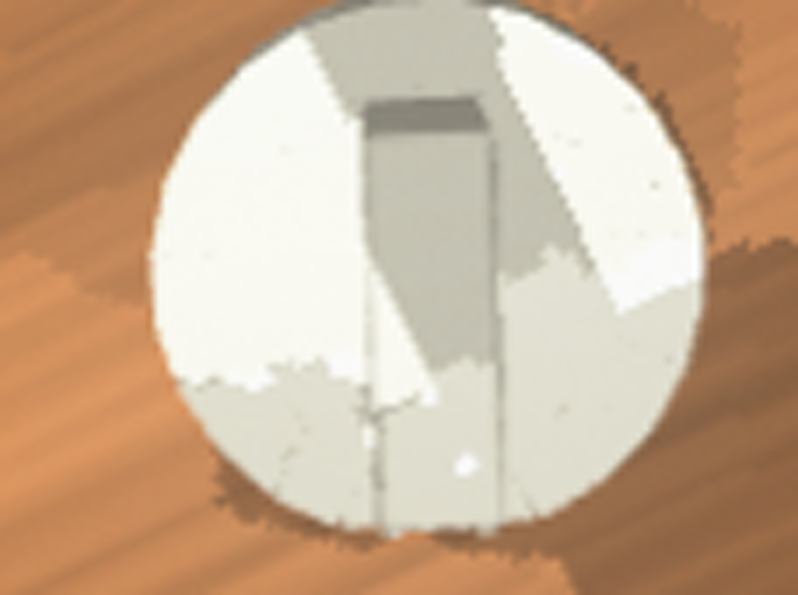

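Run:
```python
from h import *
import pickle
from scipy.optimize import least_squares
c=pickle.load(open("c2.pkl","rb"))
f=lambda p,z:onz(c,(203+(p[0]+.5)/7-.5,132+(p[1]+.5)/7-.5),z)[:2]
I=np.array([f(p,.03) for p in[(150,275),(705,265),(308,30),(200,115),(600,65),(680,150),(215,435),(640,430),(540,515)]])
s=least_squares(lambda v:np.hypot(*(I-v).T)-.038,[.53,.1]);print(s.x,(s.fun*1e3).round(2))
q=least_squares(lambda v:np.hypot(*(I-v[:2]).T)-v[2],[.53,.1,.038]);print(q.x)
R=np.array([f(p,.066) for p in[(368,137),(490,132),(500,525),(382,530)]])
print(R,R.mean(0),[np.linalg.norm(R[i]-R[i-1]) for i in range(4)])
for a,b in((0,3),(1,2)):
    d=R[b]-R[a];print(np.degrees(np.arctan2(d[1],d[0])))
st=get_state();Rt=R_of(st["ee_rot"]);print(Rt.round(4),st["position"])
P=proj(c,[[0.56,0.08,.066]])
x0,y0=203,180
cv2.imwrite("pics/z3.png",cv2.resize(c["img"][y0:y0+60,x0:x0+114],None,fx=7,fy=7,interpolation=2))
```

```text
[0.52754313 0.10489765] [-0.04  0.1  -0.82 -0.13 -1.06  0.33 -0.97 -1.1  -0.28]
[0.52748912 0.10499677 0.03754689]
[[0.50250469 0.10865863]
 [0.50851025 0.12186306]
 [0.55297736 0.1014584 ]
 [0.54693614 0.0880805 ]] [0.52773211 0.10501514] [np.float64(0.04896542438132864), np.float64(0.014505992644945117), np.float64(0.04892518432283724), np.float64(0.014678710884732814)]
-24.850898235512545
-24.64901293912029
[[ 8.917e-01 -1.000e-04  4.526e-01]
 [-4.526e-01 -4.000e-04  8.917e-01]
 [ 1.000e-04 -1.000e+00 -4.000e-04]] [0.52994151 0.09519152 0.1913263 ]
```

View pics/z3.png

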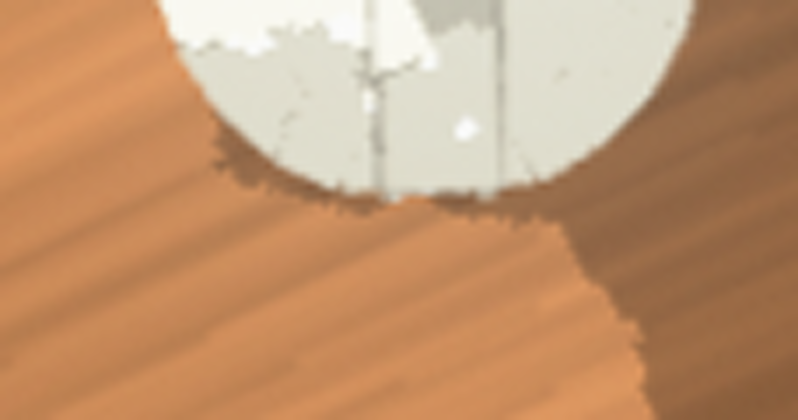

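The relief centre is (0.5276, 0.1050). The disc and ridge fits agree to 0.2 mm, and the ridge/notch direction is -24.75°, with the notch on the near-camera-bottom end. Now I'll descend and grasp the ridge.

```bash
python3 -m jog '[0,-0.65,2,0.77,0,-0.27,0, 0,-0.65,6,0.77,0,-0.27,0, 0,-0.65,10,0.77,0,-0.27,0, 0,-0.65,13,0.77,0,-0.27,0, 0,-0.65,14.5,0.77,0,-0.27,0, 0,-0.65,15.4,0.77,0,-0.27,0, 0,-0.65,15.4,0.77,0,-0.27,0, 0,-0.65,15.4,0.77,0,-0.27,0]'
python3 - <<'E'
from h import *
c=grab("side");P=proj(c,[[.5276,.105,.03]])[0].astype(int)
cv2.imwrite("pics/s3.png",cv2.resize(c["img"][max(P[1]-70,0):P[1]+50,P[0]-75:P[0]+75],None,fx=5,fy=5,interpolation=2))
E
```

```text
clock: 3.65
position: [0.5286, 0.1063, 0.0383]
ee_rot: [0.691, -0.691, 0.15, -0.152]
contact_force: [-0.3, -0.3, 0.2]
width: 0.0847
```

View pics/s3.png

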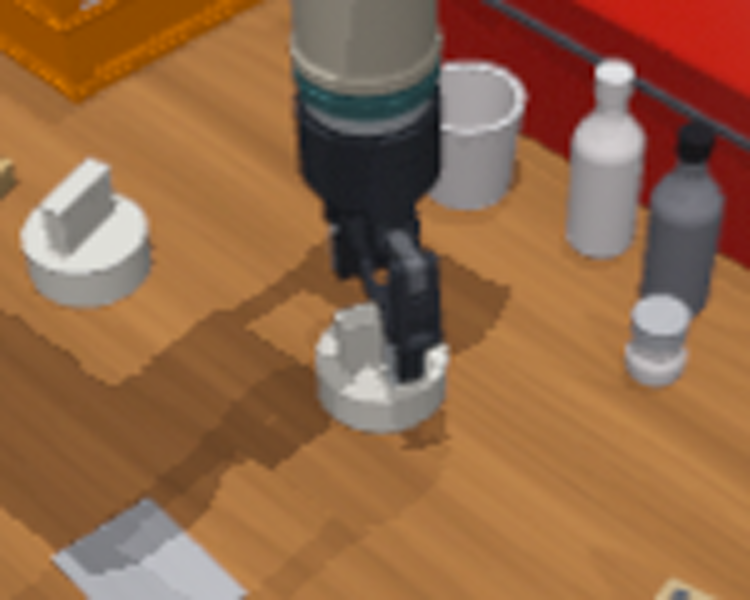

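```bash
python3 -m jog '[0,0,0.2,-0.15,0,0,0, 0,0,0.2,-0.15,0,0,0, 255,0,0.2,-0.15,0,0,0, 255,0,0.2,-0.15,0,0,0, 255,0,0.2,-0.15,0,0,0, 255,0,0.2,-0.15,0,0,0, 255,0,0.2,-0.15,0,0,0, 255,0,0.2,-0.15,0,0,0, 255,0,0.2,-0.15,0,0,0, 255,0,0.2,-0.15,0,0,0]' 50; python3 -m jog '[255,0,0,0,0,0,0, 255,0,0,0,0,0,0, 255,0,0,0,0,0,0]'
```

```text
clock: 4.95
position: [0.5274, 0.105, 0.0354]
ee_rot: [0.691, -0.691, 0.151, -0.151]
contact_force: [1.0, 0.7, 0.7]
width: 0.0151
clock: 5.32
position: [0.5273, 0.1049, 0.0354]
ee_rot: [0.691, -0.691, 0.151, -0.151]
contact_force: [1.0, 0.3, 1.7]
width: 0.0154
```

The ridge is gripped (width 15.4 mm, TCP on the disc centre). Lift and carry it over the cradle.

```bash
python3 -m jog '[255,0,-2,0,0,0,0, 255,0,-5,0,0,0,0, 255,0,-8.5,0,0,0,0, 255,1,-8.5,-3.5,0,0,0, 255,2.3,-8.5,-8,0,0,0, 255,3.6,-8.5,-12.5,0,0,0, 255,4.9,-8.5,-17,0,0,0, 255,6.2,-8.5,-21.5,0,0,0, 255,7.3,-8.5,-25.5,0,0,0, 255,8,-8.5,-28.2,0,0,0, 255,8.03,-8.5,-28.2,0,0.14,0, 255,8.03,-8.5,-28.2,0,0.14,0]'; python3 -m jog '[255,0,0,0,0,0,0, 255,0,0,0,0,0,0]';python3 - <<'E'
from h import *
import pickle
s=get_state();R=R_of(s["ee_rot"]);print(s["position"],np.degrees(np.arctan2(R[1,0],R[0,0])),R.round(4),s["contact_force"],s["moment"],s["width"])
C={n:grab(n) for n in("scene","side","wrist")};pickle.dump(C,open("c3.pkl","wb"))
cv2.imwrite("pics/w4.png",C["wrist"]["img"])
S=C["side"]["img"];P=proj(C["side"],[[.4828,-.185,.08]])[0].astype(int)
a=cv2.resize(S[P[1]-60:P[1]+60,P[0]-50:P[0]+50],None,fx=4,fy=4,interpolation=2)
S=C["scene"]["img"];P=proj(C["scene"],[[.4828,-.185,.08]])[0].astype(int)
b=cv2.resize(S[P[1]-60:P[1]+60,P[0]-50:P[0]+50],None,fx=4,fy=4,interpolation=2)
cv2.imwrite("pics/ss4.png",np.hstack([a,b]))
E
```

```text
clock: 6.82
position: [0.4818, -0.184, 0.1197]
ee_rot: [0.69, -0.689, 0.158, -0.157]
contact_force: [0.4, -0.3, -1.5]
width: 0.0153
clock: 7.08
position: [0.4825, -0.184, 0.1203]
ee_rot: [0.69, -0.689, 0.157, -0.157]
contact_force: [-1.4, 0.3, -2.0]
width: 0.0152
[ 0.48254076 -0.18397047  0.1202946 ] -25.680347938568524 [[ 9.012e-01 -1.000e-04  4.334e-01]
 [-4.333e-01  3.000e-04  9.012e-01]
 [-2.000e-04 -1.000e+00  2.000e-04]] [-1.39417944  0.29920965 -1.99325333] [-0.01135554  0.00182381  0.00212628] 0.015211431277801583
```

View pics/w4.png

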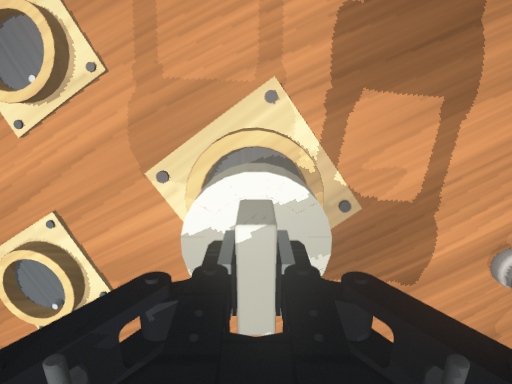

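View pics/ss4.png

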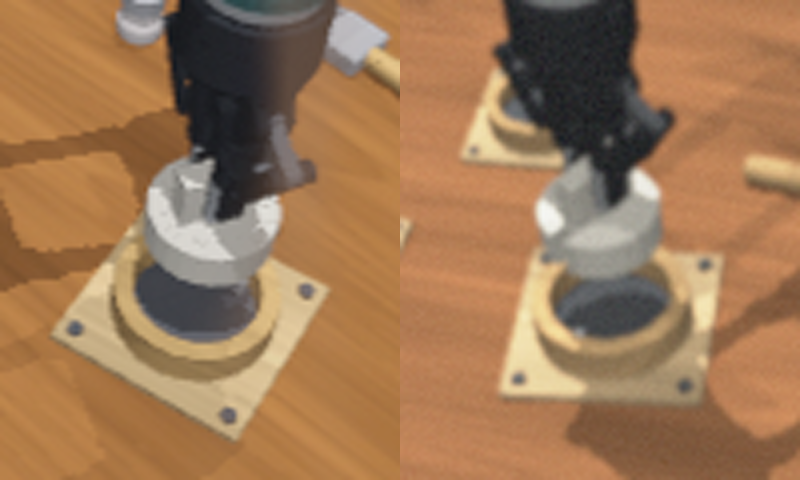

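The relief is held level over the cradle and its yaw already matches the measured pin angle. I'll trim the position and go down to just above the collar.

```bash
python3 -m jog '[255,0.07,1,-0.08,0,0,0, 255,0.07,2.2,-0.08,0,0,0, 255,0.07,3.4,-0.08,0,0,0, 255,0.07,4.2,-0.08,0,0,0, 255,0.07,4.5,-0.08,0,0,0, 255,0.07,4.5,-0.08,0,0,0, 255,0.07,4.5,-0.08,0,0,0]'
python3 - <<'E'
from h import *
import pickle
s=get_state();R=R_of(s["ee_rot"]);print(s["position"],np.degrees(np.arctan2(R[1,0],R[0,0])),s["contact_force"])
C={n:grab(n) for n in("scene","side","wrist")};pickle.dump(C,open("c4.pkl","wb"))
out=[]
for n in("side","scene"):
    S=C[n]["img"];P=proj(C[n],[[.4828,-.185,.04]])[0].astype(int)
    out.append(cv2.resize(S[P[1]-45:P[1]+45,P[0]-32:P[0]+32],None,fx=6,fy=6,interpolation=2))
cv2.imwrite("pics/ss5.png",np.hstack(out))
cv2.imwrite("pics/w5.png",cv2.resize(C["wrist"]["img"][80:300,120:400],None,fx=2.7,fy=2.7,interpolation=2))
E
```

```text
clock: 8.1
position: [0.4831, -0.1861, 0.0757]
ee_rot: [-0.689, 0.689, -0.157, 0.158]
contact_force: [0.2, -0.9, -2.8]
width: 0.0159
[ 0.48310648 -0.1860789   0.07567888] -25.758080691469342 [ 0.21066408 -0.8921026  -2.76327156]
```

View pics/ss5.png

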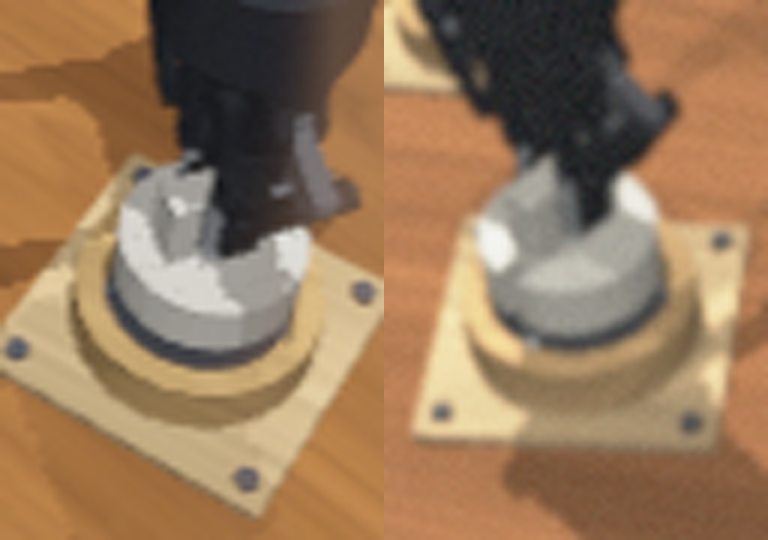

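View pics/w5.png

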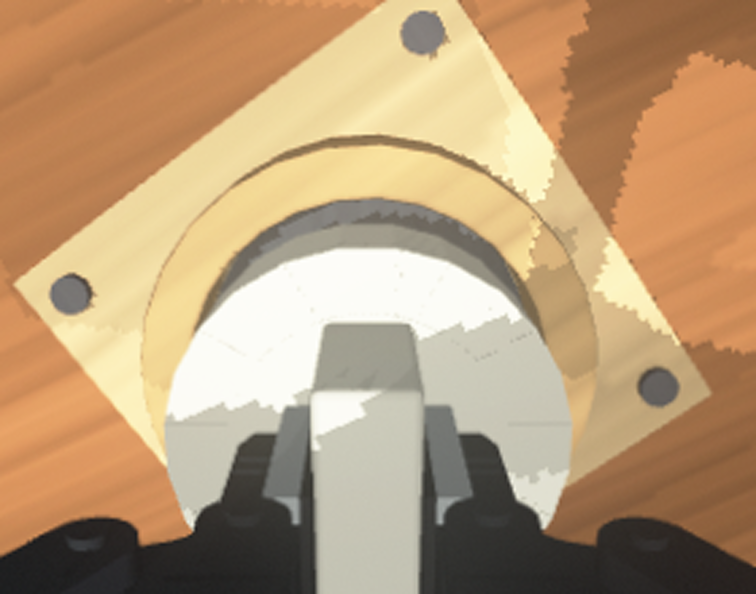

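Run:
```python
from h import *
import pickle
from scipy.optimize import least_squares
c=pickle.load(open("c4.pkl","rb"))["wrist"]
f=lambda p,z:onz(c,(120+(p[0]+.5)/2.7-.5,80+(p[1]+.5)/2.7-.5),z)[:2]
def fit(ps,z,r):
    I=np.array([f(p,z) for p in ps])
    s=least_squares(lambda v:np.hypot(*(I-v).T)-r,[.48,-.18]);print(s.x,(s.fun*1e3).round(2));return s.x
a=fit([(142,360),(598,345),(370,135),(240,185),(175,260)],.034,.052)
b=fit([(370,198),(265,240),(478,235),(210,315)],.034,.04)
d=fit([(165,425),(571,425),(370,247),(455,260),(285,260),(200,330)],.0703,.038)
print(np.mean([a,b],0)-d)
```

```text
[ 0.48334145 -0.18437681] [ 0.04 -1.36  1.35 -0.56 -1.3 ]
[ 0.48424197 -0.18401181] [ 0.8  -0.16 -0.66 -0.32]
[ 0.48372453 -0.18571532] [-0.25 -0.59 -0.32  0.41  0.27 -0.36]
[6.71811277e-05 1.52101358e-03]
```

The picture says the disc sits about 1.3 mm too far in -y, and the measured TCP agrees. I'll correct that and enter the collar.

```bash
python3 -m jog '[255,-0.06,0,0.12,0,0,0, 255,-0.06,0.3,0.12,0,0,0, 255,-0.06,0.6,0.12,0,0,0, 255,-0.06,0.6,0.12,0,0,0]'; python3 -m jog '[255,0,0.15,0,0,0,0, 255,0,0.3,0,0,0,0, 255,0,0.3,0,0,0,0]'
```

```text
clock: 8.75
position: [0.4825, -0.1844, 0.0689]
ee_rot: [0.689, -0.689, 0.158, -0.157]
contact_force: [0.2, 0.5, -1.8]
width: 0.0152
clock: 9.12
position: [0.4827, -0.1845, 0.0662]
ee_rot: [0.689, -0.689, 0.158, -0.158]
contact_force: [-0.0, -0.4, -1.7]
width: 0.0153
```

```bash
python3 -m jog '[255,0,0.15,0,0,0,0, 255,0,0.3,0,0,0,0, 255,0,0.3,0,0,0,0]'; python3 -m jog '[255,0,0.1,0,0,0,0, 255,0,0.2,0,0,0,0, 255,0,0.2,0,0,0,0]'
```

```text
clock: 9.5
position: [0.4827, -0.1845, 0.0632]
ee_rot: [0.689, -0.689, 0.158, -0.158]
contact_force: [-0.4, -0.4, -1.1]
width: 0.0157
clock: 9.88
position: [0.4827, -0.1845, 0.0612]
ee_rot: [0.689, -0.689, 0.158, -0.158]
contact_force: [-0.5, 0.4, -1.6]
width: 0.0154
```

Inside the collar with no contact so far. The pin-top level is at TCP z ≈ 0.0594, so I'll go through it in small steps.

```bash
python3 -m jog '[255,0,0.1,0,0,0,0, 255,0,0.2,0,0,0,0, 255,0,0.2,0,0,0,0]'; python3 -m jog '[255,0,0.05,0,0,0,0, 255,0,0.1,0,0,0,0, 255,0,0.1,0,0,0,0]'
```

```text
clock: 10.25
position: [0.4827, -0.1845, 0.0592]
ee_rot: [0.689, -0.689, 0.158, -0.158]
contact_force: [0.7, 0.0, -1.6]
width: 0.0154
clock: 10.62
position: [0.4828, -0.1846, 0.0583]
ee_rot: [0.689, -0.689, 0.158, -0.158]
contact_force: [0.4, 0.5, -2.4]
width: 0.0152
```

```bash
python3 -m jog '[255,0,0.05,0,0,0,0, 255,0,0.1,0,0,0,0, 255,0,0.1,0,0,0,0]'; python3 -m jog '[255,0,0.05,0,0,0,0, 255,0,0.1,0,0,0,0, 255,0,0.15,0,0,0,0, 255,0,0.15,0,0,0,0]'
```

```text
clock: 11.0
position: [0.4827, -0.1845, 0.0573]
ee_rot: [0.689, -0.689, 0.158, -0.158]
contact_force: [-0.6, 0.1, -1.8]
width: 0.0153
clock: 11.5
position: [0.4828, -0.1846, 0.0558]
ee_rot: [0.689, -0.689, 0.158, -0.158]
contact_force: [-0.6, -0.3, -1.7]
width: 0.0152
```

The underside is now 3.6 mm below the pin-top level with no force, so the notch has taken the pin. Continue to the floor (TCP ≈ 0.0474).

```bash
python3 -m jog '[255,0,0.1,0,0,0,0, 255,0,0.2,0,0,0,0, 255,0,0.3,0,0,0,0, 255,0,0.3,0,0,0,0]'; python3 -m jog '[255,0,0.1,0,0,0,0, 255,0,0.2,0,0,0,0, 255,0,0.3,0,0,0,0, 255,0,0.3,0,0,0,0]'
```

```text
clock: 12.0
position: [0.4827, -0.1846, 0.0527]
ee_rot: [0.689, -0.689, 0.158, -0.158]
contact_force: [-0.1, 0.8, -1.8]
width: 0.0151
clock: 12.5
position: [0.4827, -0.1846, 0.0497]
ee_rot: [0.689, -0.689, 0.158, -0.158]
contact_force: [0.2, -0.9, -1.4]
width: 0.0155
```

```bash
python3 -m jog '[255,0,0.05,0,0,0,0, 255,0,0.1,0,0,0,0, 255,0,0.1,0,0,0,0]'
```

```text
clock: 12.88
position: [0.4827, -0.1845, 0.0488]
ee_rot: [0.689, -0.689, 0.158, -0.158]
contact_force: [0.5, -0.2, -2.3]
width: 0.0154
```

```bash
python3 -m jog '[255,0,0.05,0,0,0,0, 255,0,0.1,0,0,0,0, 255,0,0.1,0,0,0,0]'; python3 -m jog '[255,0,0.03,0,0,0,0, 255,0,0.05,0,0,0,0, 255,0,0.05,0,0,0,0]'
```

```text
clock: 13.25
position: [0.4827, -0.1845, 0.0477]
ee_rot: [0.689, -0.689, 0.158, -0.158]
contact_force: [0.4, 0.9, -2.4]
width: 0.015
clock: 13.62
position: [0.4828, -0.1846, 0.0474]
ee_rot: [-0.689, 0.689, -0.158, 0.158]
contact_force: [1.1, 0.0, -1.0]
width: 0.0154
```

```bash
python3 -m jog '[255,0,0.03,0,0,0,0, 255,0,0.03,0,0,0,0]'; python3 -m jog '[255,0,0.03,0,0,0,0, 255,0,0.03,0,0,0,0]'
```

```text
clock: 13.88
position: [0.4828, -0.1846, 0.0474]
ee_rot: [-0.689, 0.689, -0.157, 0.158]
contact_force: [-0.3, -0.3, 3.7]
width: 0.0154
clock: 14.12
position: [0.4828, -0.1846, 0.0474]
ee_rot: [-0.689, 0.689, -0.157, 0.158]
contact_force: [-2.1, 0.9, 6.7]
width: 0.0154
```

It touches the floor at TCP z = 0.0474, exactly the predicted home height, at 7 N. Ease off and release.

```bash
python3 -m jog '[255,0,-0.05,0,0,0,0, 255,0,-0.05,0,0,0,0, 150,0,-0.05,0,0,0,0, 100,0,-0.05,0,0,0,0, 0,0,-0.05,0,0,0,0, 0,0,-0.05,0,0,0,0, 0,0,-0.05,0,0,0,0, 0,0,-0.05,0,0,0,0, 0,0,-0.05,0,0,0,0]'; python3 -m jog '[0,0,-1,0,0,0,0, 0,0,-3,0,0,0,0, 0,0,-7,0,0,0,0, 0,0,-12,0,0,0,0, 0,0,-15,0,0,0,0, 0,0,-15,0,0,0,0, 0,0,-15,0,0,0,0]'
python3 - <<'E'
from h import *
import pickle
C={n:grab(n) for n in("scene","side","wrist")};pickle.dump(C,open("c5.pkl","wb"))
out=[]
for n in("side","scene","wrist"):
    S=C[n]["img"];P=proj(C[n],[[.4828,-.185,.03]])[0].astype(int);h=45 if n!="wrist" else 60
    out.append(cv2.resize(S[P[1]-h:P[1]+h,P[0]-h//2-8:P[0]+h//2+8],(266*1,400) if 0 else (266,400),interpolation=2))
cv2.imwrite("pics/fin.png",np.hstack(out))
c=C["wrist"];P=proj(c,[[.4828,-.185,.03]])[0].astype(int);print(P)
cv2.imwrite("pics/finw.png",cv2.resize(c["img"][P[1]-50:P[1]+50,P[0]-60:P[0]+60],None,fx=6,fy=6,interpolation=2)[:600])
E
```

```text
clock: 15.25
position: [0.4828, -0.1846, 0.0472]
ee_rot: [0.689, -0.689, 0.158, -0.158]
contact_force: [0.2, -0.1, 0.5]
width: 0.0857
clock: 16.12
position: [0.4822, -0.1842, 0.1969]
ee_rot: [0.689, -0.689, 0.158, -0.157]
contact_force: [-0.0, 0.4, -0.6]
width: 0.086
[255 178]
```

View pics/fin.png

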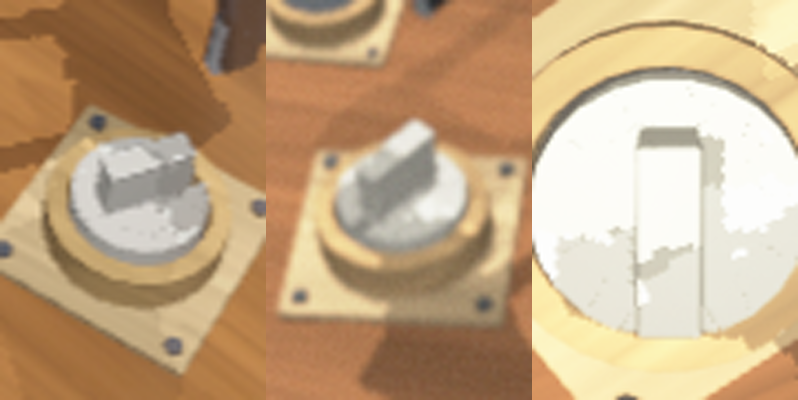

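View pics/finw.png

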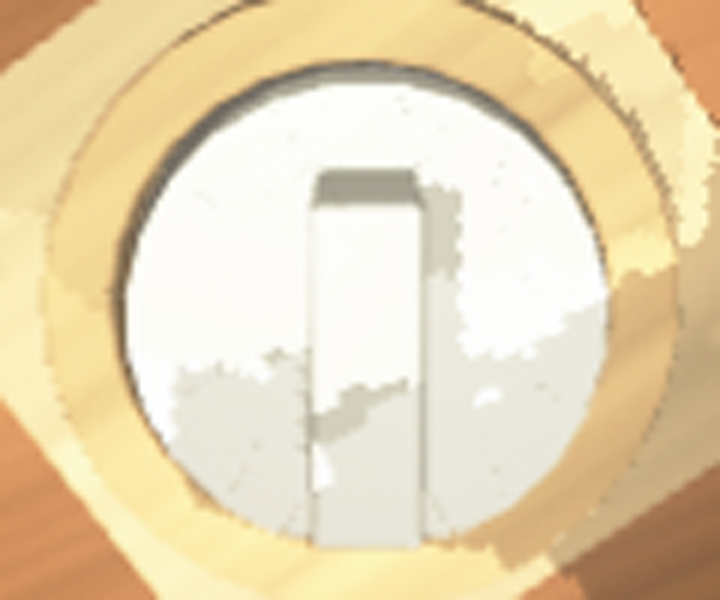

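All three views show the relief level inside the collar, evenly seated and clear of the gripper. The plain relief hasn't been touched. Signing off.

Run:
```python
from rig import *
s=get_state();print(s["clock"],s["position"].round(4),s["contact_force"].round(2),abs(s["qd"]).max())
print(sign_off())
```

```text
16.275 [ 0.482  -0.1841  0.1959] [ 0.1  -0.18  0.13] 0.0040826435671116835
the job is handed in; nothing more can be done
None
```

I picked up the notched relief by its ridge and set it in the largest cradle. I then let go, backed the gripper about 15 cm clear and handed the job in at about 16 s.

- **Angle:** I measured the pin at about -25.7° in world axes from the wrist picture and lined the notch up with it. The notch took the pin at the first try, with no contact felt at pin-top height, so I did not need to search for the angle.
- **Seating:** The relief touched the floor with the TCP at z = 0.0474, exactly the height predicted for fully home. The highest force I read was about 7 N; force was read only at the end of each move.
- **Position:** The measured pin radius was 32.7 mm against the stated 33. One check just above the collar showed the disc about 1.3 mm off in y, and I corrected that before going in.
- **Last views:** All three cameras show the relief level in the collar. The pin itself is hidden under the ridge, so its fit in the notch is inferred from the depth and the low force. I moved nothing near the plain relief.

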